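Set out the stone-setting row

TASK

Set up the stone-setting bench: slide the three steel work plates along the bench, without picking them up, into a row with a short edge of each square against the straightedge and one plate centred in front of each vial, in any order. Then press fully shut the small vial's cap that was left open, and last flick the large vial's cap wide open (about upright or beyond), so that never more than one vial is open. Leave the other small vial shut and everything else on the bench where it is.

Things in the scene. Friction and masses are not known exactly. Their poses are not given: they have to be found in the camera images.
- rack: fixed dark wooden rack, 90 x 260 x 26 mm, with a steel straightedge (260 mm long, 14 mm high) along its front, facing the robot. Origin: on the bench at the middle of the straightedge's front face; x points away from the robot, square to the straightedge, y along it to the robot's left. Three vials stand in it 84 mm apart, 58 mm behind that face, the middle one on the centre line
- slot_left (a point): point on the bench 32 mm in front of the straightedge, straight in front of the left vial (left and right as the robot sees it): where a plate's centre is when it stands against the straightedge there. Axes as the rack's
- slot_mid (a point): point on the bench 32 mm in front of the straightedge, straight in front of the middle vial (left and right as the robot sees it): where a plate's centre is when it stands against the straightedge there. Axes as the rack's
- slot_right (a point): point on the bench 32 mm in front of the straightedge, straight in front of the right vial (left and right as the robot sees it): where a plate's centre is when it stands against the straightedge there. Axes as the rack's
- plate0: loose dark steel work plate, 64 x 46 x 18 mm, 250 g, with a round brass ornament (no wider than 36 mm, up to 5 mm high) on top. Origin: centre of the underside; x along the 64 mm length, y along the 46 mm width, z up
- plate1: loose dark steel work plate, 64 x 46 x 18 mm, 250 g, with an oblong brass ornament (no wider than 36 mm, up to 5 mm high) on top. Origin: centre of the underside; x along the 64 mm length, y along the 46 mm width, z up
- plate2: loose dark steel work plate, 64 x 46 x 18 mm, 250 g, with a two-lobed brass ornament (no wider than 36 mm, up to 5 mm high) on top. Origin: centre of the underside; x along the 64 mm length, y along the 46 mm width, z up
- vial_a_hinge (a point): small vial, its cap standing OPEN at the start. Fixed glass vial of radius 16 mm, its rim 58 mm above the bench, in any of the rack's three places. This point is on the hinge axis of its cap: at the rim's rear, 17.5 mm behind the vial's axis, 58 mm above the bench; axes as the rack's, the hinge runs along y
- vial_a_cap (a joint): angle of this vial's cap: 0 shut flat, grows as its front rises and swings back over the rear hinge, 1.57 upright, 1.8 stop; it stays where it is left (light friction). The cap is a grey disc of radius 17.5 mm, 8 mm thick, with an upright thumb lug at its front
- vial_a_lug (a point): point in the thumb lug, 6 mm below its top end, moving with the cap. The lug is 12 mm wide (along the hinge), 6 mm thick, and stands 18 mm above the cap's top face; cap shut, this point is 20 mm above the hinge and 33 mm in front of it
- vial_b_hinge (a point): small vial, cap shut at the start. Fixed glass vial of radius 16 mm, its rim 58 mm above the bench, in any of the rack's three places. This point is on the hinge axis of its cap: at the rim's rear, 17.5 mm behind the vial's axis, 58 mm above the bench; axes as the rack's, the hinge runs along y
- vial_b_cap (a joint): angle of this vial's cap: 0 shut flat, grows as its front rises and swings back over the rear hinge, 1.57 upright, 1.8 stop; it stays where it is left (light friction). The cap is a grey disc of radius 17.5 mm, 8 mm thick, with an upright thumb lug at its front
- vial_b_lug (a point): point in the thumb lug, 6 mm below its top end, moving with the cap. The lug is 12 mm wide (along the hinge), 6 mm thick, and stands 18 mm above the cap's top face; cap shut, this point is 20 mm above the hinge and 33 mm in front of it
- vial_large_hinge (a point): the one LARGE vial, cap shut at the start. Fixed glass vial of radius 22 mm, its rim 74 mm above the bench, in any of the rack's three places. This point is on the hinge axis of its cap: at the rim's rear, 23.5 mm behind the vial's axis, 74 mm above the bench; axes as the rack's, the hinge runs along y
- vial_large_cap (a joint): angle of this vial's cap: 0 shut flat, grows as its front rises and swings back over the rear hinge, 1.57 upright, 1.8 stop; it stays where it is left (light friction). The cap is a grey disc of radius 23.5 mm, 8 mm thick, with an upright thumb lug at its front
- vial_large_lug (a point): point in the thumb lug, 6 mm below its top end, moving with the cap. The lug is 12 mm wide (along the hinge), 6 mm thick, and stands 18 mm above the cap's top face; cap shut, this point is 20 mm above the hinge and 45 mm in front of it
- punch_cup: brass cup full of steel punches, 66 mm wide, 120 mm tall, standing; a bystander. Origin at its underside
- empty_cup: empty brass cup, 64 mm wide, 60 mm tall; a bystander. Origin at its underside
- hammer: small hammer lying behind the rack, 220 mm long; a bystander
- loupe: black eye loupe, 30 mm wide, 30 mm tall, standing in front of the plates; a bystander. Origin at its underside
- dome: small steel doming stake, 26 mm wide, 24 mm tall, standing in front of the plates; a bystander. Origin at its underside
- gauge_block: aluminium block 50 x 30 x 20 mm; a bystander. Origin at its underside
- jar: amber glass jar, 48 mm wide, 50 mm tall; a bystander. Origin at its underside
Not all that is in view belongs to the job. Leave any pink look-alike of the part that bears vial_large_hinge alone. What is shaped like the plate0 but brown is not meant.

How it is judged:
By the outcome, as a careful person would: the job done as asked, in the order asked, and still so for the second after the job is handed in, with the robot touching nothing.
It also fails if it takes over 70 s, if anything falls off the work surface, if the arm or the gripper's body presses on something with over 40 N, if the wrist force passes 120 N, or if a joint passes its speed limit or range.

ROBOT

A 6-joint arm with a two-finger parallel gripper is mounted at the origin on the work surface. World frame = base frame: x ahead of the robot, y to its left, z up, the work surface at z = 0. Lengths are in m, angles in rad, forces in N, time in s.
With the tool pointing down it reaches from about 0.375 to 0.925 m from the base axis. Payload 5.7 kg.
Tool frame: the origin (TCP) lies midway between the tips of the shut fingers; the grasp point (between the pads) lies 19 mm behind it; z points along the fingers, y is the line along which they close (so a half turn about z gives the same grasp; the last joint's range is limited). The gripper opens to 85 mm and grips with 20 to 120 N. Pads are 22 mm wide; open, the fingers measure 114 mm over their backs; the gripper's body (76 mm by 85 mm) begins 54 mm behind the grasp point. The pads swing forward as they close: fully open they stand 13 mm farther back than shut.
Start: joints at [1.055, 0.359, 1.51, -0, 1.272, -0.115], TCP at [0.234, 0.552, 0.231] pointing down, gripper open.
Joint ranges: [-2.97, 2.97], [-1.01, 2.36], [0.21, 2.38], [-0.96, 4.11], [0.2, 2.71], [-2.98, 2.98]. Speed limits (rad/s): [2.39, 2.39, 3.14, 3.14, 3.14, 3.14].

INTERFACE

Orientations are given as a rotation vector (axis times angle).
In Python, from workcell import manip gives the robot as it stands.
- The arm moves only by the tool step_arm, never from a script. Its argument "moves" is a list of rows, each an object of numbers: "x", "y", "z": the shift along the tool's x, y, z in cm; "turn": the turn about the tool's z in rad. In form: [{"x": .., "y": .., "z": .., "turn": ..}, ...]. A call has 1 to 12 rows; each row shifts and turns the commanded pose from where the row before left it, along the tool's axes as they then stand; what a row does not reach is not made up. A row lasts 1/12 s, in which the tool goes at most 41.7 mm and 7.16 degrees, less where a joint would pass 70% of its speed; a pose out of reach is approached as far as the arm can. A call with a gripper value outside its range is refused whole. "grip" is the closure in counts, from 0 (fully open) to 255 (shut), set as the call begins (left out, the last holds). The fingers move at their own pace and stop on an object; "force" is the grip in N (left out, the last holds). Time passes only in rows, so rows that do not move let the fingers close. It gives the time, the measured TCP pose, the force, the opening and the grip force at its end, in the units of the state.
- manip.get_state(): the state, without advancing time (a new reading comes with each control period).
- manip.get_image(name): name is "side" or "top" or "wrist"; returns the picture (384x512x3 uint8, red, green, blue); there is no depth.
- manip.camera_model(name): a dict with "mtx" (3x3 intrinsics, pixels), "k1" (the pictures are not rectified: a ray, as slopes to the right and down, at radius r is drawn at 1 + k1 r^2 times it, then the intrinsics apply), "R" (3x3) and "t" (3): a world point X has camera coordinates R X + t. Camera axes: x right, y down, z forward; pixel columns grow to the right and rows downward; lengths in m; the calibration is good to about 2 mm. A picture is of the moment at which its call begins: read the wrist's pose just before it. camera_model takes no time and is no camera call; for the wrist camera it gives the pose at the moment of the call.
- manip.sign_off(): hands the job in; it is judged then, once.
The state is a dict: "clock": time; "qpos": joint angles; "qd": joint speeds; "joint_torque": joint torques, N m; "tcp_pos": TCP position; "tool_rot": TCP orientation; "force": force on the tool from outside, world axes, zero at the start; "ft_torque": the same for the moment, N m; "gripper_width": opening from 0.0 (shut) to 1.0 (fully open); "finger_force": force on a finger pad.
Only numpy, scipy, OpenCV 4.12 (cv2) and the standard library are available. Lean on these libraries where they do the work, as an engineer would, in place of code of your own. Each camera call takes 0.05 s, during which the arm holds its last target. There are 200 camera calls.

## Working session

There is one attempt and no reset: what is moved stays moved. The work goes in short steps, Python scripts to look and compute and a tool call to move; the robot and the scene stay as the last step left them, time stands still between calls to the robot, and variables do not carry over. Pictures are saved under pics/ and viewed, at most 10 in all, crops included, and the job is handed in when it is done.

Besides the shell and the picture viewer there is one more tool, called after "Call:" as name(argument=value, ...), one argument or row to a line, values as JSON. step_arm: Moves the arm, as the interface text tells. Its arguments: {"type":"object","properties":{"moves":{"type":"array","items":{"type":"object","properties":{"x":{"type":"number"},"y":{"type":"number"},"z":{"type":"number"},"turn":{"type":"number"}}}},"grip":{"type":"number"},"force":{"type":"number"}},"required":["moves"]}

```bash
mkdir -p pics; ls; python3 - <<'E'
from workcell import manip
import cv2,json
s=manip.get_state(); print({k:s[k] for k in('clock','tcp_pos','tool_rot','gripper_width')})
a=manip.get_image('top');b=manip.get_image('side')
for n,i in(('top',a),('side',b)):
    cv2.imwrite(f'pics/{n}0.png',cv2.resize(i[:,:,::-1],(800,600),interpolation=cv2.INTER_CUBIC)); cv2.imwrite(f'{n}_raw.png',i[:,:,::-1]); m=manip.camera_model(n);print(n,m)
E
```

```text
pics
{'clock': 0.0, 'tcp_pos': array([0.23376751, 0.55184737, 0.2304483 ]), 'tool_rot': array([-6.25241896e-01, -3.07815178e+00,  2.74077525e-03]), 'gripper_width': 0.997402576470394}
top {'mtx': array([[438.72761896,   0.        , 259.90138671],
       [  0.        , 438.72761896, 183.46266491],
       [  0.        ,   0.        ,   1.        ]]), 'k1': -0.008094185291666391, 'R': array([[-0.00725641, -0.9996245 , -0.02642365],
       [-0.98347477,  0.01191447, -0.18065278],
       [ 0.18089977,  0.0246761 , -0.98319193]]), 't': array([0.01149902, 0.58560516, 1.1229651 ])}
side {'mtx': array([[481.19211061,   0.        , 263.0560384 ],
       [  0.        , 481.19211061, 191.42355738],
       [  0.        ,   0.        ,   1.        ]]), 'k1': -0.16653001236594867, 'R': array([[ 0.97404484, -0.22584197, -0.01523335],
       [-0.12921562, -0.49952077, -0.85661095],
       [ 0.18584933,  0.83634586, -0.51573794]]), 't': array([-0.58100812,  0.16240325,  1.11260414])}
```

View pics/top0.png

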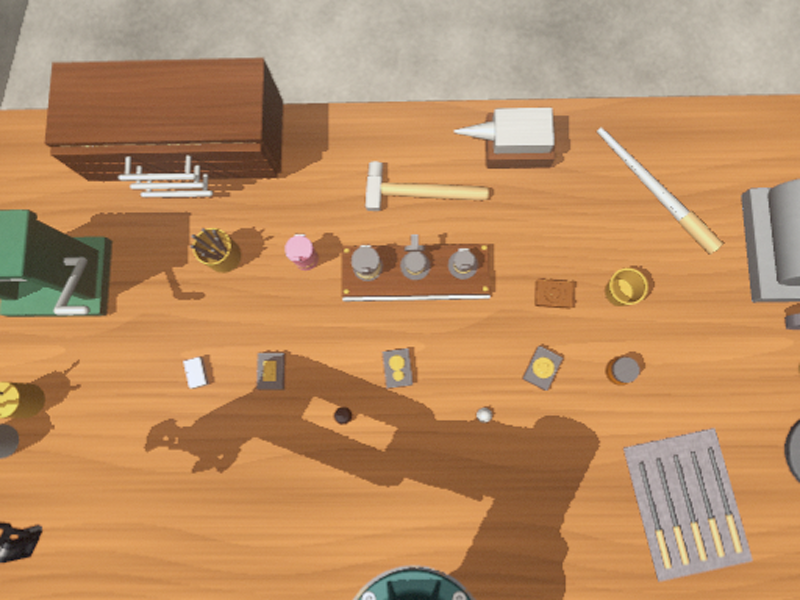

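View pics/side0.png

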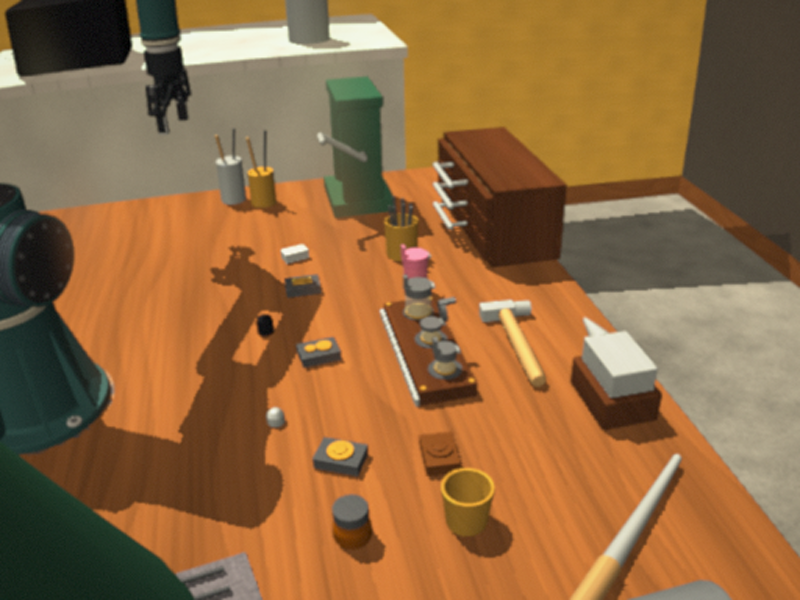

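Top view (800 px scale): rack at (343–493, 245–300); large vial left (366,262), open small vial in the middle with its lug pointing back (414,242), shut small vial right (463,262). The plates are at (270,370) oblong, (397,367) two-lobed and (543,367) round. Loupe at (343,415), dome at (484,414), brown decoy at (554,292).

```bash
cat > h.py <<'E'
import numpy as np,cv2
from workcell import manip
def cast(cm,px,z):
    px=np.float64(px).reshape(-1,1,2)
    n=cv2.undistortPoints(px,cm['mtx'],np.array([cm['k1'],0,0,0.]))[:,0]
    d=np.c_[n,np.ones(len(n))]@cm['R']; c=-cm['R'].T@cm['t']
    return c+d*((np.reshape(z,-1)-c[2])/d[:,2])[:,None]
def hsv(im): return cv2.cvtColor(im,cv2.COLOR_RGB2HSV)
def rects(im,cm,z,mask,amin):
    mask=cv2.morphologyEx(mask,cv2.MORPH_CLOSE,np.ones((3,3)))
    out=[]
    for c in cv2.findContours(mask,cv2.RETR_EXTERNAL,cv2.CHAIN_APPROX_NONE)[0]:
        if cv2.contourArea(c)<amin: continue
        P=cast(cm,c[:,0].astype(float),z)[:,:2]*1000
        (x,y),(w,h),a=cv2.minAreaRect(P.astype(np.float32))
        if w<h: w,h,a=h,w,a+90
        a=(a+90)%180-90
        out.append((x,y,w,h,a,c[:,0].mean(0)))
    return out
E
python3 - <<'E'
from h import *
im=cv2.imread('top_raw.png')[:,:,::-1].copy(); cm=manip.camera_model('top'); H=hsv(im)
print(H[232,165],H[242,166],H[190,260],H[235,262])
roi=np.zeros(im.shape[:2],np.uint8); roi[180:255,110:400]=255
g=((H[...,1]<70)).astype(np.uint8)*255&roi
ye=cv2.inRange(H,(20,140,120),(34,255,255))&roi
for n,m,z in(('grey',g,.018),('plates',cv2.morphologyEx(g|ye,cv2.MORPH_CLOSE,np.ones((5,5))),.018),('brass',ye,.021)):
    for r in rects(im,cm,z,m,30): print(n,np.round(r[:5],1),r[5].round(1))
P=cast(cm,[[366/1.5625,262/1.5625],[414/1.5625,242/1.5625],[463/1.5625,262/1.5625],[343/1.5625,415/1.5625],[484/1.5625,414/1.5625]],[.083,.09,.066,.03,.024]);print(P.round(3))
E
```

```text
[ 10  39 158] [  9  27 130] [ 26   9 230] [ 11  58 136]
grey [ 443.6 -356.3   40.1   18.7   -3.6] [396.6 236.3]
grey [445.5 377.3  50.7  32.9  15.5] [124.4 238.2]
grey [447.2 245.6  59.5  46.3  -0.5] [172.7 236.9]
grey [450.   23.7  62.5  44.6   7.6] [254.  235.1]
grey [ 448.3 -226.9   63.3   45.1  -27.6] [346.9 235.1]
grey [573.1  -9.6 259.1   7.2 -89.5] [266.2 190.2]
plates [ 443.6 -356.3   40.1   18.7   -3.6] [396.6 236.3]
plates [445.5 377.3  50.7  32.9  15.5] [124.4 238.2]
plates [447.2 245.6  59.5  46.3  -0.5] [172.7 236.9]
plates [450.   23.7  62.5  44.6   7.6] [254.  235.1]
plates [ 448.3 -226.9   63.3   45.1  -27.6] [346.9 235.1]
plates [579.   -9.6 259.1  20.3  90. ] [266.2 189.9]
plates [ 578.6 -362.    39.    24.5   -3.7] [395.4 185.7]
brass [ 448.1 -227.7   30.7   30.3   62.4] [347.6 234.8]
brass [ 4.505e+02  2.500e+01  3.770e+01  1.900e+01 -3.000e-01] [254.  234.8]
brass [ 578.1 -361.2   38.9   24.5   -3.7] [394.8 185.5]
[[ 0.623  0.072  0.083]
 [ 0.655 -0.009  0.09 ]
 [ 0.625 -0.092  0.066]
 [ 0.37   0.115  0.03 ]
 [ 0.37  -0.124  0.024]]
```

Call:
step_arm(
  moves=[
    {"z": -3, "turn": -0.1},
    {"z": -3, "turn": -0.1},
    {"z": -3, "turn": -0.1},
    {"z": -3, "turn": -0.1},
    {"x": -1.57, "y": -3.6},
    {"x": -1.57, "y": -3.6},
    {"x": -1.57, "y": -3.6},
    {"x": -1.57, "y": -3.6},
    {"x": -1.57, "y": -3.6},
    {"x": -1.57, "y": -3.6},
    {"x": -1.57, "y": -3.6},
    {"x": -1.57, "y": -3.6},
  ],
  grip=0,
)

```text
schema error: expected keys x, y, z, turn
```

Call:
step_arm(
  moves=[
    {"x": -1.57, "y": -3.6},
    {"x": -1.57, "y": -3.6},
    {"x": -1.57, "y": -3.6},
    {"x": -1.57, "y": -3.6},
    {"x": -1.57, "y": -3.6},
    {"x": -1.57, "y": -3.6},
    {"x": -1.57, "y": -3.6},
    {},
    {},
  ],
)

```text
schema error: expected keys x, y, z, turn
```

```bash
python3 - <<'E'
from h import *
s=manip.get_state(); print(s['clock'],s['tcp_pos'],s['tool_rot'],s['qpos'])
cm=manip.camera_model('wrist'); im=manip.get_image('wrist'); np.save('w1.npy',im); import pickle; pickle.dump(cm,open('w1.pkl','wb'))
cv2.imwrite('pics/w1.png',cv2.resize(im[:,:,::-1],(800,600),interpolation=cv2.INTER_CUBIC)); print(cm, -cm['R'].T@cm['t'])
E
```

```text
0.1 [0.23377928 0.55190246 0.23053489] [-6.2529965e-01 -3.0781802e+00  2.5056668e-03] [ 1.05490159e+00  3.59423291e-01  1.51134661e+00  2.11565159e-05
  1.27250761e+00 -1.15076222e-01]
{'mtx': array([[302.37901145,   0.        , 259.08036215],
       [  0.        , 302.37901145, 190.56437802],
       [  0.        ,   0.        ,   1.        ]]), 'k1': -0.07806058946832631, 'R': array([[ 0.39087524,  0.92044311, -0.00101712],
       [ 0.88105231, -0.37382728,  0.28982752],
       [ 0.26638951, -0.11418253, -0.95707835]]), 't': array([-0.59887131, -0.03694583,  0.37941697])} [0.16556247 0.5807384  0.37323056]
```

View pics/w1.png

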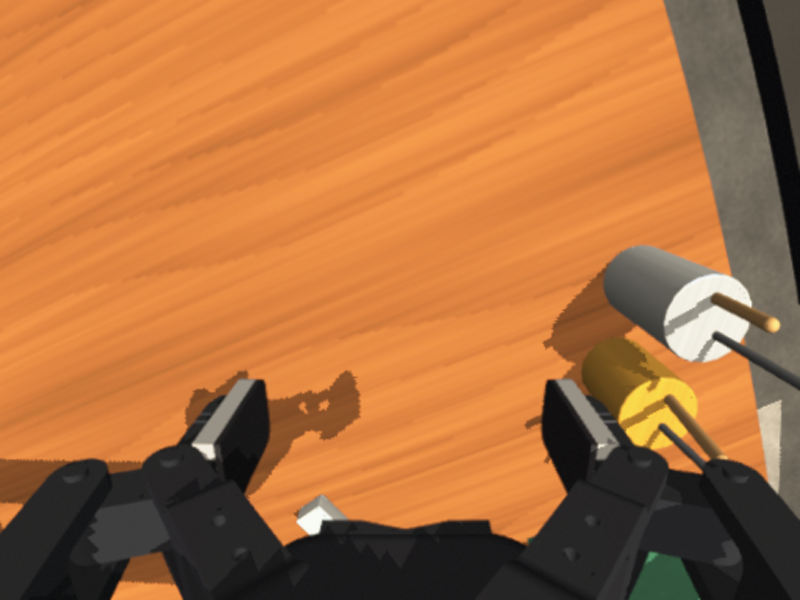

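Call:
step_arm(
  moves=[
    {"x": 0, "y": 0, "z": -3, "turn": -0.1},
    {"x": 0, "y": 0, "z": -3, "turn": -0.1},
    {"x": 0, "y": 0, "z": -3, "turn": -0.1},
    {"x": 0, "y": 0, "z": -3, "turn": -0.1},
    {"x": -2.29, "y": -3.5, "z": 0, "turn": 0},
    {"x": -2.29, "y": -3.5, "z": 0, "turn": 0},
    {"x": -2.29, "y": -3.5, "z": 0, "turn": 0},
    {"x": -2.29, "y": -3.5, "z": 0, "turn": 0},
    {"x": -2.29, "y": -3.5, "z": 0, "turn": 0},
    {"x": -2.29, "y": -3.5, "z": 0, "turn": 0},
    {"x": -2.29, "y": -3.5, "z": 0, "turn": 0},
    {"x": -2.29, "y": -3.5, "z": 0, "turn": 0},
  ],
  grip=0,
)

```text
clock: 1.15
tcp_pos: [0.4168, 0.2714, 0.3512]
tool_rot: [-0.001, -3.141, 0.0]
force: [1.2, -0.0, -1.2]
gripper_width: 0.998
finger_force: 0.0
```

Call:
step_arm(
  moves=[
    {"x": -2.29, "y": -3.5, "z": 0, "turn": 0},
    {"x": -2.29, "y": -3.5, "z": 0, "turn": 0},
    {"x": -2.29, "y": -3.5, "z": 0, "turn": 0},
    {"x": -2.29, "y": -3.5, "z": 0, "turn": 0},
    {"x": -2.29, "y": -3.5, "z": 0, "turn": 0},
    {"x": -2.29, "y": -3.5, "z": 0, "turn": 0},
    {"x": -2.29, "y": -3.5, "z": 0, "turn": 0},
    {"x": -2.29, "y": -3.5, "z": 0, "turn": 0},
    {"x": 0, "y": 0, "z": 0, "turn": 0},
    {"x": 0, "y": 0, "z": 0, "turn": 0},
  ],
)

```text
clock: 1.98
tcp_pos: [0.5993, -0.0078, 0.3503]
tool_rot: [-0.007, -3.14, -0.0]
force: [0.7, 0.9, 0.2]
gripper_width: 1.002
finger_force: 0.0
```

```bash
python3 - <<'E'
from h import *
s=manip.get_state(); print(s['clock'],s['tcp_pos'],s['tool_rot'],s['qpos'])
cm=manip.camera_model('wrist'); im=manip.get_image('wrist'); np.save('w1.npy',im); import pickle; pickle.dump(cm,open('w1.pkl','wb'))
cv2.imwrite('pics/w2.png',cv2.resize(im[:,:,::-1],(800,600),interpolation=cv2.INTER_CUBIC)); print(-cm['R'].T@cm['t'])
E
```

```text
1.9833 [ 0.59930084 -0.00778648  0.35026096] [-6.85188045e-03 -3.14008525e+00 -8.08462379e-05] [-1.28118244e-01  2.77990371e-01  1.33684095e+00 -1.37435634e-04
  1.52825585e+00 -1.69454449e+00]
[ 0.52529791 -0.00772176  0.49307723]
```

View pics/w2.png

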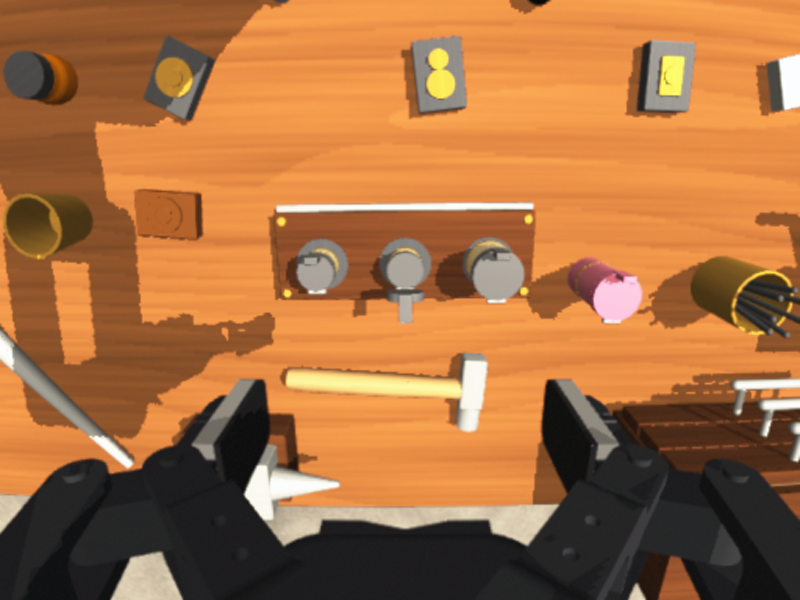

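Wrist view: the straightedge runs from (277,209) to (533,206). Plates are round (178,78), two-lobed (438,75) and oblong (667,77). Vials left to right as the robot sees them are large, open small (lug at 405,305), shut small.

```bash
cat >> h.py <<'E'
def edge(im,cm,z=0.0):
    "front face line: upper border of the white strip -> points, centre, yaw(deg)"
    H=hsv(im); w=((H[...,1]<60)&(H[...,2]>150)).astype(np.uint8)
    c=[c for c in cv2.findContours(w,cv2.RETR_EXTERNAL,cv2.CHAIN_APPROX_NONE)[0]]
    c=max(c,key=lambda c:cv2.boundingRect(c)[2]/(5+cv2.boundingRect(c)[3])*(cv2.boundingRect(c)[2]))
    x,y,ww,hh=cv2.boundingRect(c); m=np.zeros_like(w); cv2.drawContours(m,[c],-1,1,-1)
    cols=np.arange(x+4,x+ww-4); g=im.astype(float)[...,2]; rows=[]
    for u in cols:
        r=int(np.argmax(m[:,u])); col=g[r-4:r+2,u]; d=np.diff(col); rows.append(r-4+.5+(d.clip(0)*np.arange(len(d))).sum()/max(d.clip(0).sum(),1e-6))
    P=cast(cm,np.c_[cols,rows],z)[:,:2]
    k=np.polyfit(P[:,1],P[:,0],1); res=P[:,0]-np.polyval(k,P[:,1]); ok=abs(res)<.0015; k=np.polyfit(P[ok,1],P[ok,0],1)
    ends=cast(cm,[[x-.5,y+hh/2],[x+ww-.5,y+hh/2]],.014)[:,1]
    return k,ends,(x,y,ww,hh),np.degrees(np.arctan(-k[0]))
E
python3 - <<'E'
from h import *; import pickle
im=np.load('w1.npy'); cm=pickle.load(open('w1.pkl','rb')); H=hsv(im)
k,e,b,yaw=edge(im,cm); print('edge',k,e.round(4),b,'yaw',yaw,'centre',np.polyval(k,e.mean()),e.mean())
roi=np.zeros(im.shape[:2],np.uint8); roi[15:85,80:470]=255
g=((H[...,1]<85)).astype(np.uint8)*255&roi; ye=cv2.inRange(H,(18,120,80),(34,255,255))&roi
for r in rects(im,cm,.018,g|ye,200): print('grey',np.round(r[:5],1),r[5].round(1))
# top view edge too
t=cv2.imread('top_raw.png')[:,:,::-1].copy(); cm=manip.camera_model('top')
H=hsv(t); w=((H[...,1]<60)&(H[...,2]>150)).astype(np.uint8)[180:200,200:330]
print('top',-cm['R'].T@cm['t'],[np.round(r[:5],1) for r in rects(t,cm,.007,np.pad(w,((180,184),(200,182))),60)])
E
```

```text
edge [-0.0046967   0.57154146] [-0.1379  0.1209] (177, 130, 164, 6) yaw 0.26909934657147977 centre 0.5715813970796294 -0.008502536261791531
grey [ 4.481e+02  2.432e+02  6.420e+01  5.140e+01 -2.000e-01] [426.2  48.6]
grey [450.7  24.8  63.6  45.6   6.8] [280.8  47.3]
grey [ 449.6 -223.4   62.7   50.5  -27.8] [113.8  49.6]
top [ 0.37286721 -0.02319287  1.21018526] [array([575.1,  -9.5, 261.5,   6.8, -89.6])]
```

Call:
step_arm(
  moves=[
    {"x": 1.91, "y": 0.4, "z": 3.1, "turn": 0},
    {"x": 1.91, "y": 0.4, "z": 3.1, "turn": 0},
    {"x": 1.91, "y": 0.4, "z": 3.1, "turn": 0},
    {"x": 1.91, "y": 0.4, "z": 3.1, "turn": 0},
    {"x": 1.91, "y": 0.4, "z": 3.1, "turn": 0},
    {"x": 1.91, "y": 0.4, "z": 3.1, "turn": 0},
    {"x": 1.91, "y": 0.4, "z": 3.1, "turn": 0},
    {"x": 1.91, "y": 0.4, "z": 3.1, "turn": -0.062},
    {"x": 0, "y": 0, "z": 0, "turn": -0.061},
    {"x": 0, "y": 0, "z": 0, "turn": 0},
    {"x": 0, "y": 0, "z": 0, "turn": 0},
  ],
)

```text
clock: 2.95
tcp_pos: [0.446, 0.0273, 0.1038]
tool_rot: [-0.191, 3.135, -0.0]
force: [0.7, 0.4, 0.9]
gripper_width: 0.998
finger_force: 0.0
```

```bash
python3 - <<'E'
from h import *
s=manip.get_state(); print(s['clock'],s['tcp_pos'],s['tool_rot'],s['force'])
cm=manip.camera_model('wrist'); im=manip.get_image('wrist'); H=hsv(im)
g=((H[...,1]<85)|cv2.inRange(H,(18,120,80),(34,255,255)).astype(bool)).astype(np.uint8)*255
for r in rects(im,cm,.018,g,400): print('grey',np.round(r[:5],1),r[5].round(1))
cv2.imwrite('pics/w3.png',cv2.resize(im[:,:,::-1],(640,480)))
E
```

```text
2.95 [0.44601763 0.02733385 0.10380749] [-1.91335267e-01  3.13470513e+00 -5.83311763e-05] [0.72729298 0.36293586 0.92567996]
grey [577.9  38.2 579.8 182.2 -82.9] [259.  334.9]
grey [446.  236.7  65.2  53.    0. ] [493.  224.2]
grey [448.6  24.4  64.7  45.    6.9] [255.3 197.2]
grey [370.4 117.7  35.9  27.2 -81.8] [391.1 114. ]
grey [ 368.8 -118.4   30.5   24.3   89.9] [75.7 74.2]
```

View pics/w3.png

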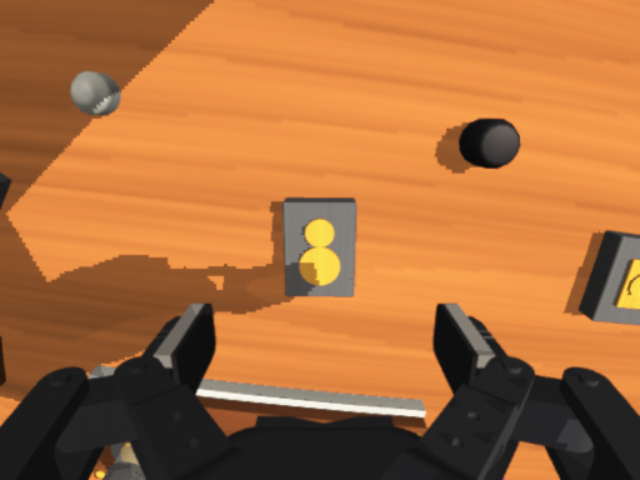

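The two-lobed plate is centred at (320,248) between the open fingers, square to them. I'll shift 3 mm, descend, and grip gently.

Call:
step_arm(
  moves=[
    {"x": 0, "y": -0.3, "z": 3, "turn": 0},
    {"x": 0, "y": 0, "z": 3, "turn": 0},
    {"x": 0, "y": 0, "z": 2, "turn": 0},
    {"x": 0, "y": 0, "z": 1, "turn": 0},
    {"x": 0, "y": 0, "z": 0.95, "turn": 0},
    {"x": 0, "y": 0, "z": 0, "turn": 0},
    {"x": 0, "y": 0, "z": 0, "turn": 0},
  ],
)

```text
clock: 3.58
tcp_pos: [0.4477, 0.0234, 0.0044]
tool_rot: [-0.19, 3.134, -0.001]
force: [0.5, 0.1, -0.4]
gripper_width: 0.996
finger_force: 0.0
```

Call:
step_arm(
  moves=[
    {"x": 0, "y": 0, "z": 0, "turn": 0},
    {"x": 0, "y": 0, "z": 0, "turn": 0},
    {"x": 0, "y": 0, "z": 0, "turn": 0},
    {"x": 0, "y": 0, "z": 0, "turn": 0},
    {"x": 0, "y": 0, "z": 0, "turn": 0},
    {"x": 0, "y": 0, "z": 0, "turn": 0},
    {"x": 0, "y": 0, "z": 0, "turn": 0},
    {"x": 0, "y": 0, "z": 0, "turn": 0},
  ],
  grip=140,
  force=20,
)

```text
clock: 4.25
tcp_pos: [0.447, 0.0234, 0.0047]
tool_rot: [-0.191, 3.134, -0.0]
force: [-0.5, 0.9, 6.8]
gripper_width: 0.527
finger_force: 20.1
```

Call:
step_arm(
  moves=[
    {"x": 0, "y": 0, "z": 0, "turn": 0.058},
    {"x": 0, "y": 0, "z": 0, "turn": 0.058},
    {"x": -1.03, "y": -0.41, "z": 0, "turn": 0},
    {"x": -1.03, "y": -0.41, "z": 0, "turn": 0},
    {"x": -1.03, "y": -0.41, "z": 0, "turn": 0},
    {"x": -1.03, "y": -0.41, "z": 0, "turn": 0},
    {"x": -1.03, "y": -0.41, "z": 0, "turn": 0},
    {"x": -1.03, "y": -0.41, "z": 0, "turn": 0},
    {"x": -1.03, "y": -0.41, "z": 0, "turn": 0},
    {"x": -1.03, "y": -0.41, "z": 0, "turn": 0},
    {"x": 0, "y": 0, "z": 0, "turn": 0},
    {"x": 0, "y": 0, "z": 0, "turn": 0},
  ],
)

```text
clock: 5.25
tcp_pos: [0.5314, -0.0096, 0.0043]
tool_rot: [-0.009, 3.137, -0.001]
force: [2.0, -0.9, 1.0]
gripper_width: 0.532
finger_force: 21.5
```

```bash
python3 - <<'E'
from h import *
s=manip.get_state(); print(s['clock'],s['tcp_pos'],s['tool_rot'],s['force'])
cm=manip.camera_model('wrist'); im=manip.get_image('wrist'); H=hsv(im)
a=cm['R']@s['tcp_pos']+cm['t']; print('cam',-cm['R'].T@cm['t'])
k,e,b,yaw=edge(im,cm); print('edge',k,e.round(4),b,'yaw',yaw)
cv2.imwrite('pics/w4.png',cv2.resize(im[:,:,::-1],(768,576)))
E
```

```text
5.25 [ 0.53141643 -0.00957153  0.00429122] [-9.12017402e-03  3.13730803e+00 -1.46101367e-03] [ 2.03128514 -0.92439082  1.03000609]
cam [ 0.45658003 -0.01011885  0.14666172]
edge [-0.01345543  0.58176601] [-0.0396  0.021 ] (204, 313, 112, 17) yaw 0.7708929144647483
```

View pics/w4.png

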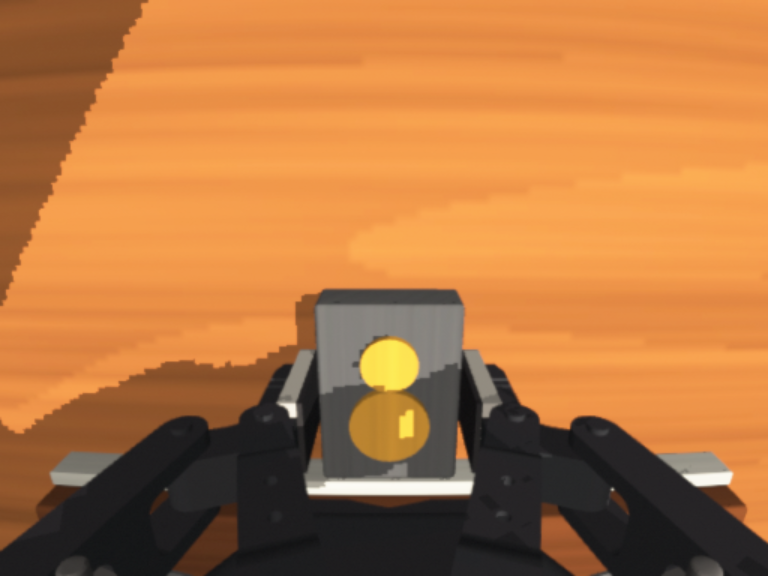

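The plate is held at (390,385), and the straightedge ends at about x=52 and 732 (mid 392), so it is centred. Next I'll creep to contact while pressing lightly down.

Call:
step_arm(
  moves=[
    {"x": -0.1, "y": 0, "z": 0.1, "turn": 0},
    {"x": -0.15, "y": 0, "z": 0, "turn": 0},
    {"x": -0.15, "y": 0, "z": 0, "turn": 0},
    {"x": 0, "y": 0, "z": 0, "turn": 0},
  ],
)

```text
clock: 5.63
tcp_pos: [0.531, -0.0094, 0.004]
tool_rot: [0.01, -3.139, 0.001]
force: [-6.2, -4.2, 19.1]
gripper_width: 0.532
finger_force: 23.6
```

Call:
step_arm(
  moves=[
    {"x": -0.1, "y": 0, "z": 0, "turn": 0},
    {"x": 0, "y": 0, "z": 0, "turn": 0},
  ],
)

```text
clock: 5.8
tcp_pos: [0.531, -0.0094, 0.004]
tool_rot: [0.01, -3.137, 0.001]
force: [-8.8, -5.8, 22.5]
gripper_width: 0.535
finger_force: 23.8
```

Call:
step_arm(
  moves=[
    {"x": 0, "y": 0, "z": -0.1, "turn": 0},
    {"x": 0, "y": 0, "z": 0, "turn": 0},
  ],
)

```text
clock: 5.97
tcp_pos: [0.5326, -0.0088, 0.004]
tool_rot: [0.01, -3.14, 0.0]
force: [-3.8, -1.9, 9.6]
gripper_width: 0.536
finger_force: 22.5
```

```bash
python3 - <<'E'
from h import *
s=manip.get_state(); print(s['clock'],s['tcp_pos'],s['tool_rot'],s['force'])
cm=manip.camera_model('wrist'); im=manip.get_image('wrist')
cv2.imwrite('pics/w5.png',cv2.resize(im[270:350,180:340,::-1],(640,320),interpolation=cv2.INTER_CUBIC))
E
```

```text
5.9667 [ 0.53263927 -0.00878814  0.00403487] [ 9.77153948e-03 -3.14021634e+00  9.23526872e-05] [-3.76286584 -1.87094516  9.60861094]
```

View pics/w5.png

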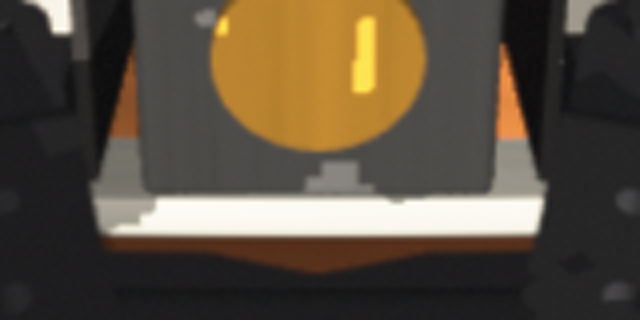

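Straightedge top strip at row 215 of the crop, with the plate's front edge at row 190; it was bench friction that held it, not contact. I'll relax the down-press and creep on.

Call:
step_arm(
  moves=[
    {"x": 0, "y": 0, "z": -0.03, "turn": 0},
    {"x": -0.15, "y": 0, "z": 0, "turn": 0},
    {"x": 0, "y": 0, "z": 0, "turn": 0},
    {"x": 0, "y": 0, "z": 0, "turn": 0},
  ],
)

```text
clock: 6.35
tcp_pos: [0.5326, -0.0088, 0.004]
tool_rot: [0.011, -3.137, 0.0]
force: [-6.5, -1.5, 11.6]
gripper_width: 0.533
finger_force: 22.6
```

Call:
step_arm(
  moves=[
    {"x": -0.15, "y": 0, "z": 0, "turn": 0},
    {"x": 0, "y": 0, "z": 0, "turn": 0},
    {"x": 0, "y": 0, "z": 0, "turn": 0},
  ],
)

```text
clock: 6.6
tcp_pos: [0.5327, -0.0088, 0.004]
tool_rot: [0.011, -3.134, 0.0]
force: [-9.8, -2.9, 14.6]
gripper_width: 0.528
finger_force: 23.0
```

Call:
step_arm(
  moves=[
    {"x": -0.15, "y": 0, "z": 0, "turn": 0},
    {"x": 0, "y": 0, "z": 0, "turn": 0},
    {"x": 0, "y": 0, "z": 0, "turn": 0},
  ],
)

```text
clock: 6.85
tcp_pos: [0.5326, -0.0088, 0.004]
tool_rot: [0.011, -3.132, -0.0]
force: [-13.4, -4.8, 18.0]
gripper_width: 0.535
finger_force: 23.4
```

```bash
python3 - <<'E'
from h import *
cm=manip.camera_model('wrist'); im=manip.get_image('wrist'); g=im.astype(int)
for u in (225,245,285,293,45,470):
    print(u,[(r,tuple(g[r,u])) for r in range(296,334,2)] if u>200 else '')
for u in (232,245,285): # plate rear edges
    d=np.diff(g[180:230,u,0]);print(u,[(180+i,d[i]) for i in np.argsort(-abs(d))[:4]])
for r,z in((194,0),(202,.018),(316,.018),(317.5,.014),(328,.014)): print(r,z,cast(cm,[[259,r]],z).round(4))
E
```

```text
225 [(296, (np.int64(77), np.int64(75), np.int64(73))), (298, (np.int64(77), np.int64(75), np.int64(73))), (300, (np.int64(78), np.int64(75), np.int64(73))), (302, (np.int64(77), np.int64(75), np.int64(73))), (304, (np.int64(76), np.int64(74), np.int64(72))), (306, (np.int64(77), np.int64(75), np.int64(73))), (308, (np.int64(77), np.int64(76), np.int64(73))), (310, (np.int64(77), np.int64(76), np.int64(73))), (312, (np.int64(77), np.int64(76), np.int64(74))), (314, (np.int64(77), np.int64(76), np.int64(74))), (316, (np.int64(78), np.int64(76), np.int64(74))), (318, (np.int64(78), np.int64(76), np.int64(72))), (320, (np.int64(158), np.int64(154), np.int64(142))), (322, (np.int64(203), np.int64(198), np.int64(183))), (324, (np.int64(251), np.int64(250), np.int64(243))), (326, (np.int64(249), np.int64(248), np.int64(239))), (328, (np.int64(225), np.int64(221), np.int64(204))), (330, (np.int64(85), np.int64(51), np.int64(33))), (332, (np.int64(68), np.int64(42), np.int64(29)))]
245 [(296, (np.int64(185), np.int64(131), np.int64(48))), (298, (np.int64(186), np.int64(131), np.int64(47))), 
[... 3766 characters left out ...]
 np.int64(29))), (330, (np.int64(41), np.int64(39), np.int64(37))), (332, (np.int64(37), np.int64(37), np.int64(37)))]
232 [(np.int64(192), np.int64(-78)), (np.int64(191), np.int64(-62)), (np.int64(202), np.int64(31)), (np.int64(201), np.int64(22))]
245 [(np.int64(192), np.int64(-78)), (np.int64(191), np.int64(-63)), (np.int64(202), np.int64(32)), (np.int64(201), np.int64(22))]
285 [(np.int64(192), np.int64(-76)), (np.int64(191), np.int64(-63)), (np.int64(202), np.int64(31)), (np.int64(193), np.int64(-22))]
194 0 [[ 0.5048 -0.0092  0.    ]]
202 0.018 [[ 0.5031 -0.0092  0.018 ]]
316 0.018 [[ 0.5651 -0.0088  0.018 ]]
317.5 0.014 [[ 0.5693 -0.0088  0.014 ]]
328 0.014 [[ 0.5763 -0.0087  0.014 ]]
```

Call:
step_arm(
  moves=[
    {"x": 0, "y": 0, "z": -0.05, "turn": 0},
    {"x": 0, "y": 0, "z": 0, "turn": 0},
    {"x": 0, "y": 0, "z": 0, "turn": 0},
  ],
)

```text
clock: 7.15
tcp_pos: [0.5365, -0.0086, 0.0041]
tool_rot: [0.01, -3.138, -0.0]
force: [-5.7, -1.0, 2.7]
gripper_width: 0.536
finger_force: 21.7
```

Call:
step_arm(
  moves=[
    {"x": 0, "y": 0, "z": -0.05, "turn": 0},
    {"x": 0, "y": 0, "z": 0, "turn": 0},
    {"x": 0, "y": 0, "z": 0, "turn": 0},
  ],
)

```text
clock: 7.4
tcp_pos: [0.5365, -0.0085, 0.0042]
tool_rot: [0.01, -3.138, -0.001]
force: [-4.9, -0.9, -3.7]
gripper_width: 0.532
finger_force: 21.4
```

Stopped at the predicted contact x (0.5365) with 5 N against the straightedge. Ease back down, release, and rise.

Call:
step_arm(
  moves=[
    {"x": 0, "y": 0, "z": 0.05, "turn": 0},
    {"x": 0, "y": 0, "z": 0, "turn": 0},
  ],
)

```text
clock: 7.57
tcp_pos: [0.5365, -0.0086, 0.0041]
tool_rot: [0.01, -3.138, -0.001]
force: [-6.5, -1.0, 1.2]
gripper_width: 0.535
finger_force: 21.9
```

Call:
step_arm(
  moves=[
    {"x": 0, "y": 0, "z": 0, "turn": 0},
    {"x": 0, "y": 0, "z": 0, "turn": 0},
    {"x": 0, "y": 0, "z": 0, "turn": 0},
    {"x": 0.2, "y": 0, "z": -0.5, "turn": 0},
    {"x": 0.3, "y": 0, "z": -2, "turn": 0},
    {"x": 0, "y": 0, "z": -3, "turn": 0},
    {"x": 0, "y": 0, "z": -3, "turn": 0},
    {"x": 0, "y": 0, "z": -3, "turn": 0},
    {"x": 0, "y": 0, "z": 0, "turn": 0},
  ],
  grip=75,
)

```text
clock: 8.32
tcp_pos: [0.5378, -0.0094, 0.1256]
tool_rot: [-0.01, 3.131, -0.002]
force: [1.2, 0.5, -0.0]
gripper_width: 0.707
finger_force: 0.0
```

```bash
python3 - <<'E'
from h import *
s=manip.get_state(); print(s['clock'],s['tcp_pos'],s['tool_rot'],s['force'])
cm=manip.camera_model('wrist'); im=manip.get_image('wrist'); g=im.astype(int)
H=hsv(im); m=((H[...,1]<110)&(H[...,2]<140)|cv2.inRange(H,(18,120,80),(34,255,255)).astype(bool)).astype(np.uint8)*255; m[:,:200]=0;m[:,320:]=0
for r in rects(im,cm,.018,m,400): print(np.round(r[:5],1),r[5].round(1))
cv2.imwrite('pics/w6.png',cv2.resize(im[150:330,130:390,::-1],(780,540),interpolation=cv2.INTER_CUBIC))
E
```

```text
8.3167 [ 0.53779966 -0.00937591  0.1255793 ] [-9.86169353e-03  3.13067910e+00 -2.48992499e-03] [ 1.23920727  0.47048034 -0.0015168 ]
[726.9  -8.2 135.1  85.9 -89.6] [259.3 358.3]
[636.9 -12.5  45.4  33.9 -84.5] [255.6 282.7]
[ 5.394e+02 -9.800e+00  4.430e+01  2.810e+01  3.000e-01] [258.4 189.6]
```

View pics/w6.png

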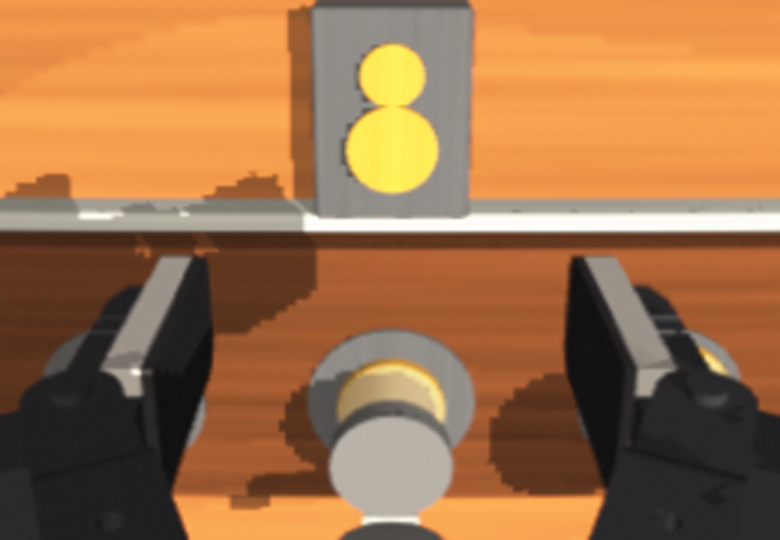

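Plate 2 sits flush and square (front edge at row 215 on the strip), centred on the middle vial (both at x≈391). Next: the oblong plate.

Call:
step_arm(
  moves=[
    {"x": 1.13, "y": 3.19, "z": 0.3, "turn": 0},
    {"x": 1.13, "y": 3.19, "z": 0.3, "turn": 0},
    {"x": 1.13, "y": 3.19, "z": 0.3, "turn": 0},
    {"x": 1.13, "y": 3.19, "z": 0.3, "turn": 0},
    {"x": 1.13, "y": 3.19, "z": 0.3, "turn": 0},
    {"x": 1.13, "y": 3.19, "z": 0.3, "turn": 0},
    {"x": 1.13, "y": 3.19, "z": 0.3, "turn": 0},
    {"x": 1.13, "y": 3.19, "z": 0.3, "turn": 0.012},
    {"x": 0, "y": 0, "z": 0, "turn": 0},
    {"x": 0, "y": 0, "z": 0, "turn": 0},
  ],
  grip=0,
)

```text
clock: 9.2
tcp_pos: [0.4401, 0.2469, 0.0948]
tool_rot: [-0.003, -3.14, 0.001]
force: [0.7, 0.2, -0.3]
gripper_width: 1.004
finger_force: 0.0
```

```bash
cat > look.py <<'E'
from h import *
s=manip.get_state(); print(s['clock'],s['tcp_pos'].round(4),s['tool_rot'].round(4),s['force'].round(1))
cm=manip.camera_model('wrist'); im=manip.get_image('wrist'); np.save('last.npy',im); H=hsv(im)
g=((H[...,1]<85)|cv2.inRange(H,(18,120,80),(34,255,255)).astype(bool)).astype(np.uint8)*255
g[265:]=0
for r in rects(im,cm,.018,g,400): print(np.round(r[:5],1),r[5].round(1))
E
python3 look.py
```

```text
9.2 [0.4401 0.2469 0.0948] [-3.2000e-03 -3.1404e+00  9.0000e-04] [ 0.7  0.2 -0.3]
[486.9 337.9  35.1  19.4  88.9] [365.7 256.4]
[486.4 156.   34.9  19.4 -89.2] [152.8 256.4]
[444.1 375.4  55.8  36.3  15.3] [422.2 202.3]
[ 4.454e+02  2.466e+02  6.570e+01  4.510e+01 -4.000e-01] [258.8 204.8]
[369.9 120.4  39.3  27.   87.9] [ 84.9 107.7]
```

Call:
step_arm(
  moves=[
    {"x": -0.3, "y": 0, "z": 3, "turn": 0},
    {"x": 0, "y": 0, "z": 3, "turn": 0},
    {"x": 0, "y": 0, "z": 2, "turn": 0},
    {"x": 0, "y": 0, "z": 1.04, "turn": 0},
    {"x": 0, "y": 0, "z": 0, "turn": 0},
    {"x": 0, "y": 0, "z": 0, "turn": 0},
  ],
)

```text
clock: 9.75
tcp_pos: [0.4446, 0.2448, 0.0051]
tool_rot: [-0.011, -3.141, 0.001]
force: [0.1, -0.0, 0.7]
gripper_width: 0.998
finger_force: 0.0
```

Call:
step_arm(
  moves=[
    {"x": 0, "y": 0, "z": 0, "turn": 0},
    {"x": 0, "y": 0, "z": 0, "turn": 0},
    {"x": 0, "y": 0, "z": 0, "turn": 0},
    {"x": 0, "y": 0, "z": 0, "turn": 0},
    {"x": 0, "y": 0, "z": 0, "turn": 0},
    {"x": 0, "y": 0, "z": 0, "turn": 0},
    {"x": 0, "y": 0, "z": 0, "turn": 0},
  ],
  grip=140,
)

```text
clock: 10.33
tcp_pos: [0.4452, 0.2461, 0.0064]
tool_rot: [0.009, 3.139, 0.001]
force: [-0.5, -1.0, 5.8]
gripper_width: 0.534
finger_force: 20.2
```

Call:
step_arm(
  moves=[
    {"x": 0, "y": 0, "z": 0, "turn": -0.011},
    {"x": -0.86, "y": -1.71, "z": 0, "turn": 0},
    {"x": -0.86, "y": -1.71, "z": 0, "turn": 0},
    {"x": -0.86, "y": -1.71, "z": 0, "turn": 0},
    {"x": -0.86, "y": -1.71, "z": 0, "turn": 0},
    {"x": -0.86, "y": -1.71, "z": 0, "turn": 0},
    {"x": -0.86, "y": -1.71, "z": 0, "turn": 0},
    {"x": -0.86, "y": -1.71, "z": 0, "turn": 0},
    {"x": -0.86, "y": -1.71, "z": 0, "turn": 0},
    {"x": -0.86, "y": -1.71, "z": 0, "turn": 0},
    {"x": -0.86, "y": -1.71, "z": 0, "turn": 0},
    {"x": 0, "y": 0, "z": 0, "turn": 0},
  ],
)

```text
clock: 11.33
tcp_pos: [0.5339, 0.0731, 0.0064]
tool_rot: [-0.006, 3.138, -0.001]
force: [2.1, -6.7, 6.1]
gripper_width: 0.53
finger_force: 22.3
```

Call:
step_arm(
  moves=[
    {"x": 0, "y": 0, "z": 0, "turn": 0},
    {"x": 0, "y": 0, "z": 0, "turn": 0},
  ],
)

```text
clock: 11.5
tcp_pos: [0.5334, 0.0746, 0.0064]
tool_rot: [-0.008, 3.137, -0.002]
force: [1.8, -5.0, 5.6]
gripper_width: 0.532
finger_force: 22.3
```

Call:
step_arm(
  moves=[
    {"x": -0.2, "y": 0.05, "z": -0.03, "turn": 0},
    {"x": -0.2, "y": 0, "z": 0, "turn": 0},
    {"x": -0.2, "y": 0, "z": 0, "turn": 0},
    {"x": 0, "y": 0, "z": 0, "turn": 0},
  ],
)

```text
clock: 11.83
tcp_pos: [0.5336, 0.0754, 0.0064]
tool_rot: [0.01, -3.136, 0.003]
force: [-9.2, -6.4, 16.5]
gripper_width: 0.533
finger_force: 23.5
```

Call:
step_arm(
  moves=[
    {"x": -0.1, "y": 0, "z": -0.03, "turn": 0},
    {"x": 0, "y": 0, "z": 0, "turn": 0},
    {"x": 0, "y": 0, "z": 0, "turn": 0},
  ],
)

```text
clock: 12.08
tcp_pos: [0.5339, 0.0756, 0.0064]
tool_rot: [0.01, -3.135, 0.002]
force: [-8.3, -5.4, 15.1]
gripper_width: 0.533
finger_force: 23.2
```

Call:
step_arm(
  moves=[
    {"x": 0, "y": 0, "z": -0.06, "turn": 0},
    {"x": 0, "y": 0, "z": 0, "turn": 0},
    {"x": 0, "y": 0, "z": 0, "turn": 0},
  ],
)

```text
clock: 12.33
tcp_pos: [0.5365, 0.0764, 0.0064]
tool_rot: [0.009, -3.139, -0.0]
force: [-5.8, 0.4, 5.6]
gripper_width: 0.53
finger_force: 22.3
```

Call:
step_arm(
  moves=[
    {"x": -0.1, "y": 0, "z": -0.04, "turn": 0},
    {"x": 0, "y": 0, "z": 0, "turn": 0},
    {"x": 0, "y": 0, "z": 0, "turn": 0},
  ],
)

```text
clock: 12.58
tcp_pos: [0.5365, 0.0764, 0.0064]
tool_rot: [0.008, -3.137, -0.0]
force: [-6.7, 1.3, 4.2]
gripper_width: 0.531
finger_force: 22.2
```

Call:
step_arm(
  moves=[
    {"x": 0, "y": 0, "z": 0, "turn": 0},
    {"x": 0, "y": 0, "z": 0, "turn": 0},
    {"x": 0, "y": 0, "z": 0, "turn": 0},
    {"x": 0.2, "y": 0, "z": -0.5, "turn": 0},
    {"x": 0.3, "y": 0, "z": -2, "turn": 0},
    {"x": 0, "y": 0, "z": -3, "turn": 0},
    {"x": 0, "y": 0, "z": -3, "turn": 0},
    {"x": 0, "y": 0, "z": -3, "turn": 0},
    {"x": 0, "y": 0, "z": 0, "turn": 0},
  ],
  grip=75,
)

```text
clock: 13.33
tcp_pos: [0.5385, 0.0759, 0.1277]
tool_rot: [-0.008, 3.131, 0.0]
force: [1.2, -0.3, -0.1]
gripper_width: 0.706
finger_force: 0.0
```

```bash
cat > prof.py <<'E'
import sys
from h import *
s=manip.get_state(); print(s['clock'],s['tcp_pos'].round(4),s['tool_rot'].round(4),s['force'].round(1))
cm=manip.camera_model('wrist'); im=manip.get_image('wrist'); np.save('last.npy',im); H=hsv(im)
m=((H[...,1]<110)&(H[...,2]<140)|cv2.inRange(H,(18,120,80),(34,255,255)).astype(bool)).astype(np.uint8)*255
P=cv2.findContours(m,cv2.RETR_EXTERNAL,cv2.CHAIN_APPROX_NONE)[0]
for r in rects(im,cm,.018,m,300): print(np.round(r[:5],1),r[5].round(1))
for u in (238,258,278):
    r0=150; d=np.diff(im[r0:260,u].astype(int).sum(1)); i=np.argsort(-abs(d))[:6]; print(u,sorted((int(r0+j),int(d[j])) for j in i))
print([ (r,cast(cm,[[258,r]],z).round(4)[0,0]) for r,z in((222,.018),(222,.014),(230,.014))])
E
python3 prof.py
```

```text
13.3333 [0.5385 0.0759 0.1277] [-8.3000e-03  3.1311e+00  1.0000e-04] [ 1.2 -0.3 -0.1]
[670.2 326.1 104.3  45.3  18.5] [499.  295.9]
[642.3  71.7  68.4  57.9   7.7] [256.6 284.2]
[691.1  70.8 646.7 212.6 -89.6] [245.1 331.8]
[5.392e+02 7.490e+01 3.630e+01 2.470e+01 2.000e-01] [258.  186.4]
[555.3 -26.4  82.5  39.  -48.4] [145.5 201.5]
[534.5  56.4  95.1  35.3 -35.3] [238.4 179.9]
[527.4   8.6  75.   37.9  34.3] [178. 170.]
238 [(150, 116), (219, 74), (220, 240), (224, -356), (225, -200), (230, 107)]
258 [(150, 116), (206, -119), (220, 235), (224, -346), (225, -206), (230, 109)]
278 [(150, 116), (219, 71), (220, 237), (224, -353), (225, -208), (230, 99)]
[(222, np.float64(0.5718)), (222, np.float64(0.5735)), (230, np.float64(0.5816))]
```

Call:
step_arm(
  moves=[
    {"x": 1.04, "y": -3.34, "z": 0.3, "turn": 0},
    {"x": 1.04, "y": -3.34, "z": 0.3, "turn": 0},
    {"x": 1.04, "y": -3.34, "z": 0.3, "turn": 0},
    {"x": 1.04, "y": -3.34, "z": 0.3, "turn": 0},
    {"x": 1.04, "y": -3.34, "z": 0.3, "turn": 0},
    {"x": 1.04, "y": -3.34, "z": 0.3, "turn": 0},
    {"x": 1.04, "y": -3.34, "z": 0.3, "turn": 0},
    {"x": 1.04, "y": -3.34, "z": 0.3, "turn": 0},
    {"x": 1.04, "y": -3.34, "z": 0.3, "turn": 0.122},
    {"x": 0, "y": 0, "z": 0, "turn": 0.122},
    {"x": 0, "y": 0, "z": 0, "turn": 0.122},
    {"x": 0, "y": 0, "z": 0, "turn": 0.122},
  ],
  grip=0,
)

```text
clock: 14.38
tcp_pos: [0.4412, -0.226, 0.0939]
tool_rot: [-0.763, -3.046, -0.001]
force: [0.1, -0.4, -0.2]
gripper_width: 1.002
finger_force: 0.0
```

Call:
step_arm(
  moves=[
    {"x": 0, "y": 0, "z": 0, "turn": 0},
    {"x": 0, "y": 0, "z": 0, "turn": 0},
  ],
)

```text
clock: 14.55
tcp_pos: [0.4417, -0.2251, 0.0942]
tool_rot: [-0.745, -3.051, -0.0]
force: [-0.3, 0.6, -0.3]
gripper_width: 1.0
finger_force: 0.0
```

```bash
python3 look.py
```

```text
14.55 [ 0.4417 -0.2251  0.0942] [-7.4540e-01 -3.0508e+00 -5.0000e-04] [-0.3  0.6 -0.3]
[ 524.7 -166.    35.1   19.3   61.5] [365.5 256.5]
[ 440.8 -327.    34.4   19.3   63.4] [153.  256.4]
[566.3 -86.6  77.   16.8 -89.7] [473.4 249.3]
[ 379.2 -388.9  114.3   14.5   88.1] [ 48.8 221. ]
[ 451.8 -228.8   78.1   44.8  -27.8] [260.  207.9]
[ 469.5 -132.1  124.    10.    89.8] [386.1 176.5]
[ 349.8 -357.1  144.3   23.7  -88.7] [ 58.4 172.4]
[454.3 -82.7 122.7   8.3  89.3] [438.1 130.2]
[ 311.6 -364.7   63.8   30.6  -40.3] [  9. 131.]
[ 369.4 -126.3   26.5   24.2  -72.6] [339.6  45.5]
[390.6 -85.2 149.5  15.3 -87.7] [417.6  44.7]
```

Call:
step_arm(
  moves=[
    {"x": -0.35, "y": 0.15, "z": 3, "turn": 0},
    {"x": 0, "y": 0, "z": 3, "turn": 0},
    {"x": 0, "y": 0, "z": 2, "turn": 0},
    {"x": 0, "y": 0, "z": 1, "turn": 0},
    {"x": 0, "y": 0, "z": 0, "turn": 0},
    {"x": 0, "y": 0, "z": 0, "turn": 0},
  ],
)

```text
clock: 15.1
tcp_pos: [0.4459, -0.2254, 0.0047]
tool_rot: [-0.748, -3.05, -0.0]
force: [-0.3, -0.3, 0.8]
gripper_width: 1.0
finger_force: 0.0
```

Call:
step_arm(
  moves=[
    {"x": 0, "y": 0, "z": 0, "turn": 0},
    {"x": 0, "y": 0, "z": 0, "turn": 0},
    {"x": 0, "y": 0, "z": 0, "turn": 0},
    {"x": 0, "y": 0, "z": 0, "turn": 0},
    {"x": 0, "y": 0, "z": 0, "turn": 0},
    {"x": 0, "y": 0, "z": 0, "turn": 0},
    {"x": 0, "y": 0, "z": 0, "turn": 0},
  ],
  grip=140,
)

```text
clock: 15.68
tcp_pos: [0.4467, -0.2261, 0.0059]
tool_rot: [0.751, 3.049, -0.001]
force: [-0.2, -0.0, 6.0]
gripper_width: 0.533
finger_force: 20.4
```

Call:
step_arm(
  moves=[
    {"x": 0, "y": 0, "z": 0, "turn": -0.122},
    {"x": 0, "y": 0, "z": 0, "turn": -0.122},
    {"x": 0, "y": 0, "z": 0, "turn": -0.122},
    {"x": 0, "y": 0, "z": 0, "turn": -0.122},
    {"x": -1.07, "y": 1.66, "z": 0, "turn": 0},
    {"x": -1.07, "y": 1.66, "z": 0, "turn": 0},
    {"x": -1.07, "y": 1.66, "z": 0, "turn": 0},
    {"x": -1.07, "y": 1.66, "z": 0, "turn": 0},
    {"x": -1.07, "y": 1.66, "z": 0, "turn": 0},
    {"x": -1.07, "y": 1.66, "z": 0, "turn": 0},
    {"x": -1.07, "y": 1.66, "z": 0, "turn": 0},
    {"x": -1.07, "y": 1.66, "z": 0, "turn": 0},
  ],
)

```text
clock: 16.68
tcp_pos: [0.5317, -0.0926, 0.006]
tool_rot: [-0.009, 3.141, -0.003]
force: [-2.5, -4.2, 5.5]
gripper_width: 0.528
finger_force: 20.4
```

Call:
step_arm(
  moves=[
    {"x": 0, "y": 0, "z": 0, "turn": 0},
    {"x": 0, "y": 0, "z": 0, "turn": 0},
  ],
)

```text
clock: 16.85
tcp_pos: [0.533, -0.0918, 0.006]
tool_rot: [-0.01, 3.138, -0.0]
force: [2.7, 4.1, 7.3]
gripper_width: 0.534
finger_force: 22.0
```

Call:
step_arm(
  moves=[
    {"x": -0.2, "y": -0.1, "z": -0.1, "turn": 0},
    {"x": -0.2, "y": 0, "z": 0, "turn": 0},
    {"x": -0.2, "y": 0, "z": 0, "turn": 0},
    {"x": 0, "y": 0, "z": 0, "turn": 0},
    {"x": 0, "y": 0, "z": 0, "turn": 0},
  ],
)

```text
clock: 17.27
tcp_pos: [0.5345, -0.094, 0.006]
tool_rot: [0.008, -3.138, -0.0]
force: [-5.4, -0.9, 9.0]
gripper_width: 0.533
finger_force: 22.2
```

Call:
step_arm(
  moves=[
    {"x": -0.2, "y": 0, "z": -0.05, "turn": 0},
    {"x": 0, "y": 0, "z": 0, "turn": 0},
    {"x": 0, "y": 0, "z": 0, "turn": 0},
  ],
)

```text
clock: 17.52
tcp_pos: [0.5383, -0.0939, 0.006]
tool_rot: [0.007, -3.141, 0.0]
force: [-1.9, -1.4, -0.8]
gripper_width: 0.532
finger_force: 21.3
```

Call:
step_arm(
  moves=[
    {"x": -0.2, "y": 0, "z": 0.02, "turn": 0},
    {"x": 0, "y": 0, "z": 0, "turn": 0},
    {"x": 0, "y": 0, "z": 0, "turn": 0},
  ],
)

```text
clock: 17.77
tcp_pos: [0.5383, -0.0939, 0.006]
tool_rot: [0.009, -3.137, 0.0]
force: [-7.2, -4.5, 7.1]
gripper_width: 0.529
finger_force: 22.1
```

Call:
step_arm(
  moves=[
    {"x": -0.15, "y": 0, "z": 0, "turn": 0},
    {"x": 0, "y": 0, "z": 0, "turn": 0},
    {"x": 0, "y": 0, "z": 0, "turn": 0},
  ],
)

```text
clock: 18.02
tcp_pos: [0.5383, -0.0938, 0.0059]
tool_rot: [0.009, -3.134, 0.0]
force: [-10.6, -5.6, 10.6]
gripper_width: 0.533
finger_force: 22.4
```

Call:
step_arm(
  moves=[
    {"x": 0, "y": 0, "z": -0.07, "turn": 0},
    {"x": 0, "y": 0, "z": 0, "turn": 0},
    {"x": 0, "y": 0, "z": 0, "turn": 0},
  ],
)

```text
clock: 18.27
tcp_pos: [0.5383, -0.0938, 0.0061]
tool_rot: [0.009, -3.134, 0.0]
force: [-9.4, -6.7, 4.3]
gripper_width: 0.532
finger_force: 21.8
```

Call:
step_arm(
  moves=[
    {"x": 0, "y": 0, "z": 0, "turn": 0},
    {"x": 0, "y": 0, "z": 0, "turn": 0},
    {"x": 0, "y": 0, "z": 0, "turn": 0},
    {"x": 0.2, "y": 0, "z": -0.5, "turn": 0},
    {"x": 0.3, "y": 0, "z": -2, "turn": 0},
    {"x": 0, "y": 0, "z": -3, "turn": 0},
    {"x": 0, "y": 0, "z": -3, "turn": 0},
    {"x": 0, "y": 0, "z": -3, "turn": 0},
    {"x": 0, "y": 0, "z": 0, "turn": 0},
  ],
  grip=75,
)

```text
clock: 19.02
tcp_pos: [0.5415, -0.0944, 0.1278]
tool_rot: [-0.009, 3.132, -0.005]
force: [0.3, 0.0, 0.6]
gripper_width: 0.706
finger_force: 0.0
```

```bash
python3 prof.py
```

```text
19.0167 [ 0.5415 -0.0944  0.1278] [-0.0087  3.1316 -0.0048] [0.3 0.  0.6]
[642.  -96.5  44.1  42.7 -80. ] [257.6 283.3]
[ 694.  -101.5  646.7  212.7  -89.4] [284.7 324.6]
[ 581.2 -339.3   48.6   15.2  -16.1] [  4.8 222.4]
[539.3  76.3  35.7  25.8   0.8] [450.7 184.8]
[540.3 -94.4  37.2  36.2 -89.7] [258.2 184.4]
[540.1  -9.9  44.4  28.7   4.9] [356.3 185.7]
[536.8  67.8  65.1  48.9  -2.7] [433.2 170.4]
[528.3 -26.7  76.4  37.4 -33.4] [341.4 169.1]
[477.6  45.9 149.9  28.  -84.8] [441.3 114. ]
238 [(217, 68), (218, 236), (222, -333), (223, -228), (227, 50), (228, 97)]
258 [(165, 71), (205, -95), (218, 238), (222, -322), (223, -234), (228, 96)]
278 [(173, 78), (196, -72), (218, 251), (222, -333), (223, -229), (228, 101)]
[(222, np.float64(0.5748)), (222, np.float64(0.5765)), (230, np.float64(0.5846))]
```

All three plates measured flush and in line (ornaments at y≈0.076, −0.010, −0.094). Now the open cap: shut the fingers and go behind the middle vial.

Call:
step_arm(
  moves=[
    {"x": 0, "y": 0, "z": -3.6, "turn": 0},
    {"x": 0, "y": 0, "z": -3.6, "turn": 0},
    {"x": -2.85, "y": 1.41, "z": 0, "turn": 0},
    {"x": -2.85, "y": 1.41, "z": 0, "turn": 0},
    {"x": -2.85, "y": 1.41, "z": 0, "turn": 0},
    {"x": -2.85, "y": 1.41, "z": 0, "turn": 0},
    {"x": -2.85, "y": 1.41, "z": 0, "turn": 0},
    {"x": -2.85, "y": 1.41, "z": 0, "turn": 0},
    {"x": 0, "y": 0, "z": 3, "turn": 0},
    {"x": 0, "y": 0, "z": 2, "turn": 0},
    {"x": 0, "y": 0, "z": 0, "turn": 0},
    {"x": 0, "y": 0, "z": 0, "turn": 0},
  ],
  grip=255,
)

```text
clock: 20.07
tcp_pos: [0.7061, -0.0075, 0.1415]
tool_rot: [0.009, -3.137, -0.001]
force: [-0.3, -0.5, 0.2]
gripper_width: -0.002
finger_force: 0.0
```

```bash
python3 - <<'E'
from h import *
s=manip.get_state(); print(s['clock'],s['tcp_pos'].round(4),s['tool_rot'].round(4),s['force'].round(1),s['gripper_width'])
a=manip.get_image('wrist'); b=manip.get_image('side')
o=np.hstack([cv2.resize(a[60:384,60:452],(484,400)),cv2.resize(b[150:270,225:315],(300,400),interpolation=cv2.INTER_CUBIC)])
cv2.imwrite('pics/w7.png',o[:,:,::-1])
E
```

```text
20.0667 [ 0.7061 -0.0075  0.1415] [ 8.6000e-03 -3.1365e+00 -8.0000e-04] [-0.3 -0.5  0.2] -0.0018710164538213582
```

View pics/w7.png

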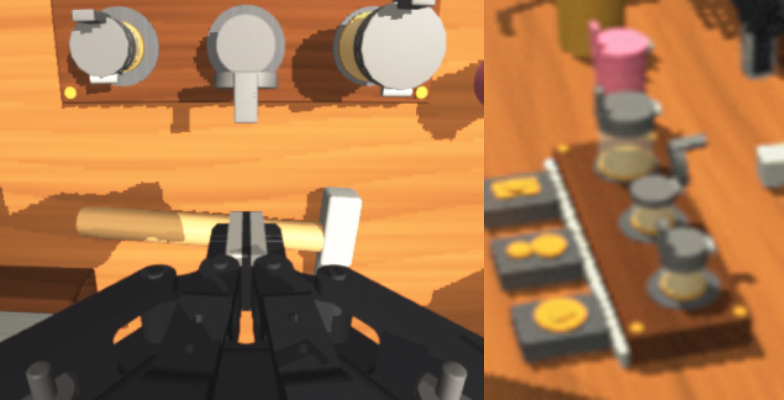

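Wrist view: the lug (246,100) points straight back towards the shut fingertips (246,235), all three plates are flush in the side crop, and the hammer is clear. Descend behind the lug and sweep forward.

Call:
step_arm(
  moves=[
    {"x": 0, "y": -0.15, "z": 3, "turn": 0},
    {"x": 0, "y": 0, "z": 2.4, "turn": 0},
    {"x": 0, "y": 0, "z": 1.2, "turn": 0},
    {"x": 0, "y": 0, "z": 0, "turn": 0},
    {"x": 0.6, "y": 0, "z": 0, "turn": 0},
    {"x": 0.6, "y": 0, "z": 0, "turn": 0},
    {"x": 0.6, "y": 0, "z": 0, "turn": 0},
    {"x": 0.6, "y": 0, "z": 0, "turn": 0},
    {"x": 0, "y": 0, "z": 0, "turn": 0},
  ],
)

```text
clock: 20.92
tcp_pos: [0.6827, -0.0095, 0.0788]
tool_rot: [0.008, -3.141, 0.0]
force: [-0.2, -0.3, 0.1]
gripper_width: -0.003
finger_force: 0.0
```

Call:
step_arm(
  moves=[
    {"x": 0.5, "y": 0, "z": 0, "turn": 0},
    {"x": 0.5, "y": 0, "z": 0, "turn": 0},
    {"x": 0.5, "y": 0, "z": 0, "turn": 0},
    {"x": 0.5, "y": 0, "z": 0, "turn": 0},
    {"x": 0.5, "y": 0, "z": 0, "turn": 0},
    {"x": 0, "y": 0, "z": 0, "turn": 0},
  ],
)

```text
clock: 21.42
tcp_pos: [0.6573, -0.0095, 0.0775]
tool_rot: [0.008, -3.14, -0.0]
force: [0.0, -0.5, 0.1]
gripper_width: 0.002
finger_force: 0.0
```

Call:
step_arm(
  moves=[
    {"x": 0.5, "y": 0, "z": 0, "turn": 0},
    {"x": 0.5, "y": 0, "z": 0, "turn": 0},
    {"x": 0.5, "y": 0, "z": 0, "turn": 0},
    {"x": 0.5, "y": 0, "z": 0, "turn": 0},
    {"x": 0.3, "y": 0, "z": 0, "turn": 0},
    {"x": 0, "y": 0, "z": 0, "turn": 0},
  ],
)

```text
clock: 21.92
tcp_pos: [0.635, -0.0097, 0.0777]
tool_rot: [0.008, -3.141, 0.0]
force: [0.1, -0.4, 0.0]
gripper_width: -0.002
finger_force: 0.0
```

Call:
step_arm(
  moves=[
    {"x": 0, "y": 0, "z": 0.4, "turn": 0},
    {"x": 0, "y": 0, "z": 0.3, "turn": 0},
    {"x": 0, "y": 0, "z": 0.2, "turn": 0},
    {"x": 0, "y": 0, "z": 0, "turn": 0},
  ],
)

```text
clock: 22.25
tcp_pos: [0.6354, -0.0097, 0.0681]
tool_rot: [0.008, -3.14, -0.0]
force: [0.3, 0.1, -0.5]
gripper_width: 0.003
finger_force: 0.0
```

Call:
step_arm(
  moves=[
    {"x": 0, "y": 0, "z": 0.2, "turn": 0},
    {"x": 0, "y": 0, "z": 0.2, "turn": 0},
    {"x": 0, "y": 0, "z": 0.2, "turn": 0},
    {"x": 0, "y": 0, "z": 0, "turn": 0},
  ],
)

```text
clock: 22.58
tcp_pos: [0.6359, -0.0098, 0.0658]
tool_rot: [-0.008, 3.141, -0.001]
force: [-8.8, -0.2, 24.6]
gripper_width: -0.002
finger_force: 12.7
```

```bash
python3 - <<'E'
from h import *
s=manip.get_state(); print(s['clock'],s['tcp_pos'].round(4),s['force'].round(1))
b=manip.get_image('side')
cv2.imwrite('pics/s8.png',cv2.resize(b[140:260,220:320],(500,600),interpolation=cv2.INTER_CUBIC)[:,:,::-1])
E
```

```text
22.5833 [ 0.6359 -0.0098  0.0658] [-8.8 -0.2 24.6]
```

View pics/s8.png

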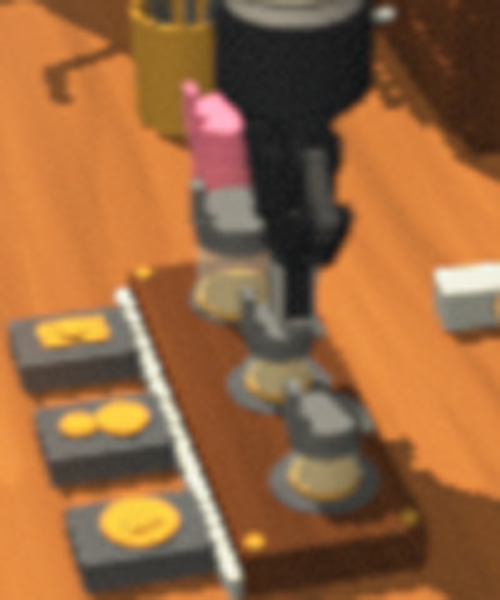

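Side view: middle cap shut under the fingertip (cap top at z=0.066, pressed with 25 N), the right cap still shut and the plates in place. Now rise and move to the front of the large vial's lug.

Call:
step_arm(
  moves=[
    {"x": 0, "y": 0, "z": -3, "turn": 0},
    {"x": 0, "y": 0, "z": -3.5, "turn": 0},
    {"x": 0, "y": 0, "z": -3.5, "turn": 0},
    {"x": 2.02, "y": 2.84, "z": 0, "turn": 0},
    {"x": 2.02, "y": 2.84, "z": 0, "turn": 0},
    {"x": 2.02, "y": 2.84, "z": 0, "turn": 0},
    {"x": 0, "y": 0, "z": 3, "turn": 0},
    {"x": 0, "y": 0, "z": 2, "turn": 0},
    {"x": 0, "y": 0, "z": 1, "turn": 0},
    {"x": 0, "y": 0, "z": 0, "turn": 0},
    {"x": 0, "y": 0, "z": 0, "turn": 0},
  ],
)

```text
clock: 23.55
tcp_pos: [0.575, 0.0749, 0.1026]
tool_rot: [0.008, -3.141, 0.0]
force: [-0.1, -0.4, 0.5]
gripper_width: 0.001
finger_force: 0.0
```

Call:
step_arm(
  moves=[
    {"x": 0, "y": 0, "z": 1, "turn": 0},
    {"x": 0, "y": 0, "z": 0.5, "turn": 0},
    {"x": -0.5, "y": 0, "z": 0, "turn": 0},
    {"x": -0.5, "y": 0, "z": 0, "turn": 0},
    {"x": -0.5, "y": 0, "z": 0, "turn": 0},
    {"x": -0.5, "y": 0, "z": 0, "turn": 0},
    {"x": -0.4, "y": 0, "z": 0, "turn": 0},
    {"x": -0.4, "y": 0, "z": 0, "turn": 0},
    {"x": -0.4, "y": 0, "z": 0, "turn": 0},
  ],
)

```text
clock: 24.3
tcp_pos: [0.5935, 0.0752, 0.0868]
tool_rot: [0.009, -3.115, 0.001]
force: [-40.2, -2.0, 33.6]
gripper_width: -0.0
finger_force: 20.1
```

Call:
step_arm(
  moves=[
    {"x": -0.4, "y": 0, "z": 0, "turn": 0},
    {"x": -0.4, "y": 0, "z": 0, "turn": 0},
    {"x": -0.4, "y": 0, "z": 0, "turn": 0},
    {"x": -0.4, "y": 0, "z": 0, "turn": 0},
    {"x": -0.4, "y": 0, "z": 0, "turn": 0},
    {"x": -0.4, "y": 0, "z": 0, "turn": 0},
    {"x": 0, "y": 0, "z": 0, "turn": 0},
  ],
)

```text
clock: 24.88
tcp_pos: [0.5934, 0.0754, 0.0857]
tool_rot: [0.011, -3.07, 0.003]
force: [-83.6, -3.2, 72.4]
gripper_width: 0.001
finger_force: 44.0
```

The pure horizontal push jams, because friction holds the lug down and the force is high. Back off, then lift along the arc instead.

Call:
step_arm(
  moves=[
    {"x": 2, "y": 0, "z": 0, "turn": 0},
    {"x": 2, "y": 0, "z": 0, "turn": 0},
    {"x": 0.5, "y": 0, "z": 0, "turn": 0},
    {"x": 0, "y": 0, "z": 0, "turn": 0},
    {"x": 0, "y": 0, "z": 0, "turn": 0},
  ],
)

```text
clock: 25.3
tcp_pos: [0.5882, 0.0751, 0.0884]
tool_rot: [-0.008, 3.139, -0.0]
force: [0.4, 0.2, 0.9]
gripper_width: 0.0
finger_force: 0.0
```

Call:
step_arm(
  moves=[
    {"x": 0, "y": 0, "z": 1, "turn": 0},
    {"x": 0, "y": 0, "z": 0.6, "turn": 0},
    {"x": 0, "y": 0, "z": 0, "turn": 0},
    {"x": -0.5, "y": 0, "z": 0, "turn": 0},
    {"x": -0.5, "y": 0, "z": 0, "turn": 0},
    {"x": 0, "y": 0, "z": 0, "turn": 0},
  ],
)

```text
clock: 25.8
tcp_pos: [0.5936, 0.0752, 0.0706]
tool_rot: [0.008, -3.135, 0.0]
force: [-6.2, 0.3, -0.3]
gripper_width: -0.002
finger_force: 2.7
```

Call:
step_arm(
  moves=[
    {"x": -0.03, "y": 0, "z": -0.4, "turn": 0},
    {"x": -0.05, "y": 0, "z": -0.4, "turn": 0},
    {"x": -0.1, "y": 0, "z": -0.4, "turn": 0},
    {"x": -0.12, "y": 0, "z": -0.4, "turn": 0},
    {"x": -0.16, "y": 0, "z": -0.38, "turn": 0},
    {"x": -0.18, "y": 0, "z": -0.38, "turn": 0},
    {"x": 0, "y": 0, "z": 0, "turn": 0},
  ],
)

```text
clock: 26.38
tcp_pos: [0.6031, 0.0753, 0.0967]
tool_rot: [-0.008, 3.141, -0.0]
force: [-5.7, 0.1, 4.1]
gripper_width: -0.003
finger_force: 2.8
```

The tip is following the arc (9.5 mm back, 26 mm up), so the cap is lifting. Continue.

Call:
step_arm(
  moves=[
    {"x": -0.24, "y": 0, "z": -0.4, "turn": 0},
    {"x": -0.24, "y": 0, "z": -0.4, "turn": 0},
    {"x": -0.3, "y": 0, "z": -0.35, "turn": 0},
    {"x": -0.3, "y": 0, "z": -0.3, "turn": 0},
    {"x": -0.35, "y": 0, "z": -0.2, "turn": 0},
    {"x": -0.35, "y": 0, "z": -0.1, "turn": 0},
    {"x": 0, "y": 0, "z": 0, "turn": 0},
  ],
)

```text
clock: 26.97
tcp_pos: [0.6217, 0.0753, 0.1134]
tool_rot: [-0.008, 3.14, -0.0]
force: [-0.9, -0.8, -0.3]
gripper_width: -0.004
finger_force: 0.0
```

Call:
step_arm(
  moves=[
    {"x": -0.4, "y": 0, "z": 0, "turn": 0},
    {"x": -0.4, "y": 0, "z": 0, "turn": 0},
    {"x": -0.4, "y": 0, "z": 0, "turn": 0},
    {"x": 0, "y": 0, "z": 0, "turn": 0},
  ],
)

```text
clock: 27.3
tcp_pos: [0.6333, 0.0754, 0.1128]
tool_rot: [-0.008, 3.141, -0.0]
force: [-0.3, 0.2, 0.1]
gripper_width: 0.002
finger_force: 0.0
```

Call:
step_arm(
  moves=[
    {"x": 0, "y": 0, "z": -0.0, "turn": 0},
    {"x": 0, "y": 0, "z": 0.6, "turn": 0},
    {"x": 0, "y": 0, "z": 0.6, "turn": 0},
    {"x": -0.3, "y": 0, "z": 0, "turn": 0},
    {"x": -0.3, "y": 0, "z": 0, "turn": 0},
    {"x": -0.3, "y": 0, "z": 0, "turn": 0},
    {"x": -0.2, "y": 0, "z": 0, "turn": 0},
    {"x": 0, "y": 0, "z": 0, "turn": 0},
  ],
)

```text
clock: 27.97
tcp_pos: [0.6438, 0.0755, 0.101]
tool_rot: [-0.008, 3.141, -0.0]
force: [0.4, -0.2, -0.1]
gripper_width: -0.002
finger_force: 0.0
```

```bash
python3 - <<'E'
from h import *
b=manip.get_image('side'); np.save('side9.npy',b); cm=manip.camera_model('side')
H=hsv(b)
def pj(X):
    return cv2.projectPoints(np.float64([X]),cv2.Rodrigues(cm['R'])[0],cm['t'],cm['mtx'],np.array([cm['k1'],0,0,0.]))[0].ravel().round(1)
# expected lug point of large vial, open (90 deg, 103 deg) and shut
for n,f,h in(('shut',45,20),('45',17.7,46),('90',-20,45),('100',-27.5,40.8)): print(n,pj([.6527-f/1e3,.0752,.074+h/1e3]))
x0,y0=235,165
for r in range(165,215,2): print(r,''.join('#' if H[r,c,1]<80 and 70<H[r,c,2]<230 else ('k' if H[r,c,2]<=70 else '.') for c in range(235,320)))
E
```

```text
shut [260.1 178.2]
45 [270.4 168. ]
90 [284.6 166.6]
100 [287.4 167.7]
165 ..................................##kkkkkk.................................kkk..kkkkk
167 ..................................##kkkkkk##########..........................kkkkkkk
169 ..................................###kkkkk#####................................kkkkkk
171 ..................................###kkkkk####.......................................
173 ..................................###kkkkk####.......................................
175 ...................................####.#######......................................
177 .........................................#kk##.......................................
179 .........................................#kkk#.......................................
181 ..........................#############..##kk#.......................................
183 ........................####################.........................................
185 ........................#################............................................
187 .........................##########
[... 520 characters left out ...]
..................#####...#..............................############.
201 ........#####....................##############..........................###########.
203 ......########....................###############........................###########.
205 .......#######...................#################........................######.....
207 .......########...................############kk#....................................
209 ################...................#######kkkkk......................................
211 ##########kk##.##..................############......................................
213 ###kkkkkkkkk###.##...............###..........###....................................
```

Call:
step_arm(
  moves=[
    {"x": -0.15, "y": 0, "z": 0, "turn": 0},
    {"x": -0.15, "y": 0, "z": 0, "turn": 0},
    {"x": 0, "y": 0, "z": 0, "turn": 0},
  ],
)

```text
clock: 28.27
tcp_pos: [0.6463, 0.0755, 0.1009]
tool_rot: [-0.008, 3.142, -0.0]
force: [-1.0, -0.6, -0.0]
gripper_width: -0.002
finger_force: 0.2
```

Call:
step_arm(
  moves=[
    {"x": 0.5, "y": 0, "z": 0, "turn": 0},
    {"x": 1, "y": 0, "z": 0, "turn": 0},
    {"x": 1.5, "y": 0, "z": 0, "turn": 0},
    {"x": 2, "y": 0, "z": -1, "turn": 0},
    {"x": 2, "y": 0, "z": -3, "turn": 0},
    {"x": 2, "y": 0, "z": -3, "turn": 0},
    {"x": 0, "y": 0, "z": -3, "turn": 0},
    {"x": 0, "y": 0, "z": -3, "turn": 0},
    {"x": 0, "y": 0, "z": -3, "turn": 0},
    {"x": 0, "y": 0, "z": 0, "turn": 0},
  ],
)

```text
clock: 29.1
tcp_pos: [0.5588, 0.0752, 0.2674]
tool_rot: [-0.008, 3.131, 0.0]
force: [0.7, 0.7, 0.4]
gripper_width: -0.001
finger_force: 0.0
```

```bash
python3 - <<'E'
from h import *
s=manip.get_state(); print(s['clock'],s['tcp_pos'].round(4),s['tool_rot'].round(4),s['force'].round(1))
cm=manip.camera_model('wrist'); im=manip.get_image('wrist'); b=manip.get_image('side'); t=manip.get_image('top')
H=hsv(im); g=((H[...,1]<85)&(H[...,2]<170)|cv2.inRange(H,(18,120,80),(34,255,255)).astype(bool)).astype(np.uint8)*255
ye=cv2.inRange(H,(20,140,120),(34,255,255)); ye[260:]=0
for r in rects(im,cm,.021,ye,60): print('brass',np.round(r[:5],1),r[5].round(1))
ct=manip.camera_model('top'); H=hsv(t); m=((H[...,1]<70)).astype(np.uint8)*255; m[:180]=0; m[262:]=0
for r in rects(t,ct,.018,m,60): print('top',np.round(r[:5],1),r[5].round(1))
H=hsv(b)
for r in range(155,240,2): print(r,''.join('#' if H[r,c,1]<80 and 70<H[r,c,2]<230 else ('k' if H[r,c,2]<=70 else '.') for c in range(245,310)))
E
```

```text
29.1 [0.5588 0.0752 0.2674] [-8.4000e-03  3.1308e+00  1.0000e-04] [0.7 0.7 0.4]
brass [660.6 383.4  68.2  26.4 -89.5] [468.5 225.5]
brass [539.4 -93.   35.7  34.7  -7.2] [129.6 141.4]
brass [5.383e+02 7.630e+01 3.470e+01 2.080e+01 3.000e-01] [260.  140.8]
brass [538.6  -8.2  42.7  24.8  -2.7] [194.2 141.3]
top [ 443.1 -369.7   40.5   40.    -3.5] [400.3 236.2]
top [ 523.8 -661.5   26.2   21.4   -6. ] [507.4 205.7]
top [541.5 -43.8 189.9  69.2  89.3] [279.7 197.9]
top [ 577.4 -637.2   84.7   33.3   89.3] [495.8 185.9]
top [493.3 226.6 343.5 222.7  89.3] [184.2 224.1]
top [580.1 646.9 186.9  59.8  89.4] [ 34.1 190.5]
155 ..........................................................kkkkk..
157 ...........................................................kkkkk.
159 .............................................................kkkk
161 ...............................................................kk
163 .............................#..................................k
165 .................................................................
167 .................................##########..........
[... 1832 characters left out ...]

221 .....######.............#######kk##############..................
223 .....######.....................#################................
225 .....#######.....................############kk##................
227 .############..................kk#########kkkkk..................
229 #######kk##.##...................#######kkkkkkk..................
231 kkkkkkkkk###.##.................###############kkkkk.............
233 kkkkkkkkk####.#...............###..............kkkkkk............
235 ...........##.##.............###...............#kkkkkk...........
237 ............##.##............####..............kkkkkkkk..........
239 ........##########............######.........kkkkkkk.kkk.........
```

The side mask shows the large cap standing upright with its lug pointing back (row 167), both small caps flat with their lugs up, and the plates in line. Hand in.

```bash
python3 -c "
from workcell import manip
print(manip.sign_off())"
```

```text
the job is handed in; nothing more can be done
None
```

The job is handed in at about 29 s with no verdict shown: the three plates are flush against the straightedge, one in front of each vial, the open small cap was pressed shut, and then the large cap was opened to upright or slightly beyond; my first push on its lug jammed at about 110 N at the wrist (limit 120 N).

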